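Draw the press slide out with the pull hook

TASK

The loading slide of the bench press is in under the guard: keep hands and arm off the press and its slide, and take the pull hook, reach it in under the front rail of the guard, catch the slide's pull loop with it and draw the slide out all the way to its stop. Then unhook and lay the pull hook back in its tool rest, handle in the wide saddle and rod in the narrow one, leaving the slide out and the other things on the bench where they are.

Things in the scene. Friction and masses are not known exactly. Their poses are not given: they have to be found in the camera images.
- press: bench press, fixed: grey bed 210 (x) x 300 (y) x 30 mm, rear column, head, air cylinder (527 mm tall), clear guard box with blue rails. Origin under the bed's centre, on the bench; z up. Its +y is its front, where the slide comes out; bed front edge at y = 150 mm. Below the guard (30 to 120 mm up) the way in is open between the front guard posts, which stand at x = -105 to -89 and 89 to 105 mm.
- ledge (a point): middle of the lower front edge of the guard's blue front rail, at the press's x = 0, y = 141 mm, 120 mm above the bench: the ledge to reach under. The rail is 22 mm deep; behind it the guard stays open below 120 mm. Axes as the press.
- slide (a joint): how far the slide is out along the press's +y, in m: 0 in, 0.18 at its front stop. Starts at 0 to 0.02. Aluminium plate 150 mm wide, about 0.9 kg, stiff (about 5 N to move), stays where left. Its upright front plate (44 to 86 mm above the bench) faces +y, that face at y = 35 mm + travel. A nest with a white part rides behind it, top 106 mm above the bench.
- eye (a point): centre of the opening of the slide's pull loop, 66 mm above the bench, at the press's x = 0, y = 56 mm + travel. The loop is a U of 8 mm steel bar on the middle of the front plate, upright in the press's y-z plane, 50 long, 48 tall; its opening runs 21 mm before and 21 mm behind this point (y) and 16 mm up and down. A hook enters sideways, along the press's x, from either side. Axes as the press.
- pull_hook: pull hook, 264 mm long, about 0.17 kg, starts lying flat on the bench. Origin under the middle of the handle; +x to the hook end, z up. Black flat-sided handle x = -60 to 60 mm, 24 wide (y), 28 tall; collar 20 mm across to x = 72; 8 mm steel rod on the axis y = 0, z = 14 to x = 200, there bent to +y: the 8 mm thick tip ends at (194, 36, 14), rounded. Balances near x = 30; grip the handle across y.
- hook_mid (a point): middle of the bent tip of the pull hook, at (197, 18, 14) mm in the pull hook's frame; same axes.
- tool_rest: rest for the pull hook, fixed: dark steel base plate 200 x 70 x 4 mm (x = -70 to 130) with two upright 6 mm sheet saddles open at the top. Origin on the bench; axes are those of the stored pull hook, whose origin then lies 36 mm above this one, its bent tip flat to +y. Between the saddles, x = -42 to 107 mm, there is only the base plate below the tool.
- wide_saddle (a point): middle of the floor of the wide saddle, for the handle: at (-45, 0, 36) mm in the tool rest's frame; 31 mm wide inside (y), walls flared at the top, about 61 mm above the bench.
- narrow_saddle (a point): middle of the floor of the narrow saddle, for the rod: at (110, 0, 46) mm in the tool rest's frame; 16 mm wide inside (y), walls flared at the top, about 71 mm above the bench.
- screwdriver: bystander: a long screwdriver, black handle, about 200 mm, lying; origin at the centre of its underside
- red_bin: bystander: a red open stacking bin, 160 x 100 x 75 mm; origin at the centre of its underside
- white_tray: bystander: a shallow white tray, 90 x 130 x 30 mm; origin at the centre of its underside
- bottle: bystander: a white bottle 60 mm across, 160 mm tall; origin at the centre of its underside
- tape_roll: bystander: a cardboard ring 96 mm across, 25 mm tall; origin at the centre of its underside
- housing_a: bystander: a white plastic housing with a brass bush, 72 x 44 x 29 mm; origin at the centre of its underside
- housing_b: bystander: another such housing, 72 x 44 x 29 mm; origin at the centre of its underside
- caliper: bystander: a steel caliper, 160 mm long, lying flat; origin at the centre of its underside

How it is judged:
By the outcome, as a careful person would: the job done as asked, in the order asked, and still so for the second after the job is handed in, with the robot touching nothing.
It also fails if it takes over 50 s, if anything falls off the work surface, if the arm or the gripper's body presses on something with over 40 N, if the wrist force passes 120 N, or if a joint passes its speed limit or range.

ROBOT

A 6-joint arm with a two-finger parallel gripper is mounted at the origin on the work surface. World frame = base frame: x ahead of the robot, y to its left, z up, the work surface at z = 0. Lengths are in m, angles in rad, forces in N, time in s.
With the tool pointing down it reaches from about 0.35 to 0.775 m from the base axis. Payload 5.5 kg.
Tool frame: the origin (TCP) lies between the finger pads; the fingertips stand 11 mm ahead of it and the grasp point (between the pads) lies 8 mm behind it (tips_ahead is the distance from the TCP to the fingertips, in m); z points along the fingers, y is the line along which they close (so a half turn about z gives the same grasp; the last joint's range is limited). The gripper opens to 85 mm and grips with 20 to 120 N. Pads are 22 mm wide; open, the fingers measure 114 mm over their backs; the gripper's body (76 mm by 85 mm) begins 54 mm behind the grasp point. The pads swing forward as they close: fully open they stand 13 mm farther back than shut.
Start: joints at [1.066, 0.313, 0.046, 1.304, 0, 1.431], TCP at [0.205, 0.537, 0.242] pointing down, gripper open.
Joint ranges: [-2.76, 2.76], [-0.86, 1.69], [-1.03, 1.26], [-2.2, 2.34], [-1.47, 1.5], [-3.14, 3.14]. Speed limits (rad/s): [2.57, 2.57, 3.14, 3.14, 3.14, 3.14].

INTERFACE

Orientations are given as a unit quaternion [w, x, y, z].
In Python, from workcell import * gives the robot as it stands. The module is installed in compiled form; this text tells all that it offers.
- The arm moves only by the tool jog_arm, never from a script. Its argument "moves" is a list of rows, each an object with "fingers": the closure, from 0 (fully open) to 1 (shut); "slide": the shift along the tool's x, y, z in mm, a list of three; "angular": the turn, a rotation vector about the tool's x, y, z in degrees, a list of three. A call has 1 to 10 rows; each row is the pose to reach, as a shift and turn from the pose commanded when the call began, along the tool's axes at that moment; what a row does not reach only later rows make up. A row lasts 1/12 s, in which the tool goes at most 41.7 mm and 7.16 degrees, less where a joint would pass 70% of its speed; a pose out of reach is approached as far as the arm can. A call with a gripper value outside its range is refused whole. The fingers move at their own pace and stop on an object; "squeeze" is the grip in N (left out, the last holds). Time passes only in rows, so rows that repeat a pose let the fingers close. It gives the time, the measured TCP pose, the force, the opening and the grip force at its end, in the units of the state.
- get_state(): the state, without advancing time (a new reading comes with each control period).
- read_camera(name): name is "side" or "top" or "wrist"; returns a dict with "color" (480x640x3 uint8, red, green, blue), "fovy" (degrees; the focal length in pixels is half the picture's height over the tangent of half this angle, whatever the lens; pixels are square), "cx", "cy" (the principal point, pixels), "D" ([k1, k2, p1, p2, k3] as OpenCV has them; the pictures are not rectified), "world_from_camera" (4x4, takes a point from camera to world coordinates); the wrist camera has in their place "tool_from_camera" (4x4, takes a point from camera to tool coordinates, whose origin is the TCP and whose axes are the flange's). Camera axes: x right, y down, z forward; pixel columns grow to the right and rows downward; lengths in m; the calibration is good to about 2 mm. A picture is of the moment at which its call begins: read the wrist's pose just before it. There is no depth.
- hand_in(): hands the job in; it is judged then, once.
Trained networks look in a picture, given as the dict that the camera call returned (one of the last four; its "shot" number tells which), for a name from the list of things; names that differ only in an ending like _2 or _b are one class to them, and where a whole thing is asked for, a point or a joint stands for the part that bears it (a point fixed in the world has none). Each returns a list of dicts, best first, with "p" (0 to 1); they miss things now and then, are a little off and sometimes report something else, mostly with a low value. They report only what shows in the picture. A call takes as long as a camera call.
- look_for(target, picture): "point" ([column, row] in pixels, amid what is visible of it).
- tip_of(target, picture): "point" ([column, row] in pixels: a listed point, or the origin of a listed thing).
The state is a dict: "clock": time; "joint_pos": joint angles; "qvel": joint speeds; "tau": joint torques, N m; "tcp_pos": TCP position; "orientation": TCP orientation; "wrist_force": force on the tool from outside, world axes, zero at the start; "ft_torque": the same for the moment, N m; "finger_gap": finger opening in m; "grip_force": force on a finger pad.
Only numpy, scipy, OpenCV 4.12 (cv2) and the standard library are available. Lean on these libraries where they do the work, as an engineer would, in place of code of your own. Each camera call takes 0.05 s, during which the arm holds its last target. There are 200 camera calls.

## Working session

There is one attempt and no reset: what is moved stays moved. The work goes in short steps, Python scripts to look and compute and a tool call to move; the robot and the scene stay as the last step left them, time stands still between calls to the robot, and variables do not carry over. Pictures are saved under pics/ and viewed, at most 13 in all, crops included, and the job is handed in when it is done.

Besides the shell and the picture viewer there is one more tool, called as a command line: name --argument value ..., lists and objects as JSON in quotes. jog_arm: Moves the arm, as the interface text tells. Its arguments: {"type":"object","properties":{"moves":{"type":"array","items":{"type":"object","properties":{"fingers":{"type":"number"},"slide":{"type":"array","items":{"type":"number"}},"angular":{"type":"array","items":{"type":"number"}}}}},"squeeze":{"type":"number"}},"required":["moves"]}

```bash
mkdir -p pics; cat > h.py <<'E'
from workcell import *
import numpy as np, cv2
from scipy.spatial.transform import Rotation as R
def rot(q): return R.from_quat([q[1],q[2],q[3],q[0]]).as_matrix()
def shot(name):
    s=get_state(); p=read_camera(name)
    if name=="wrist":
        T=np.eye(4);T[:3,:3]=rot(s["orientation"]);T[:3,3]=s["tcp_pos"]
        p["W"]=T@np.array(p["tool_from_camera"])
    else: p["W"]=np.array(p["world_from_camera"])
    f=240/np.tan(np.radians(p["fovy"])/2)
    p["K"]=np.array([[f,0,p["cx"]],[0,f,p["cy"]],[0,0,1.]])
    return p
def ray(p,uv):
    n=cv2.undistortPoints(np.array([[uv]],float),p["K"],np.array(p["D"],float))[0,0]
    return p["W"][:3,3],p["W"][:3,:3]@np.array([n[0],n[1],1.])
def onz(p,uv,z):
    o,d=ray(p,uv); return o+d*(z-o[2])/d[2]
def proj(p,X):
    Wi=np.linalg.inv(p["W"]); X=np.atleast_2d(X)@Wi[:3,:3].T+Wi[:3,3]
    return cv2.projectPoints(X,np.zeros(3),np.zeros(3),p["K"],np.array(p["D"],float))[0][:,0]
def save(p,n): cv2.imwrite("pics/"+n+".png",cv2.cvtColor(p["color"],cv2.COLOR_RGB2BGR))
def tri(obs):
    A=np.zeros((3,3));b=np.zeros(3)
    for p,uv in obs:
        o,d=ray(p,uv);d=d/np.linalg.norm(d);M=np.eye(3)-np.outer(d,d);A+=M;b+=M@o
    return np.linalg.solve(A,b)
E
python3 - <<'E'
from h import *
np.set_printoptions(precision=4,suppress=True)
Z=dict(press=0,ledge=.12,eye=.066,pull_hook=0,hook_mid=.014,tool_rest=0,wide_saddle=.036,narrow_saddle=.046,screwdriver=0,red_bin=0,white_tray=0,bottle=0,tape_roll=0,housing_a=0,caliper=0)
ps={c:shot(c) for c in ("top","side")}
for c,p in ps.items():
    save(p,c+"0"); print(c,p["W"][:3,3])
for t,z in Z.items():
    for c,p in ps.items():
        for r in tip_of(t,p)[:2 if t=="housing_a" else 1]: print(t,c,np.round(r["point"]),round(r["p"],2),onz(p,r["point"],z)[:2])
print(get_state())
E
```

```text
top [0.4478 0.0873 1.296 ]
side [0.8001 0.5981 1.4494]
press side [237. 256.] 0.31 [ 0.7524 -0.0079]
ledge top [438. 219.] 0.66 [ 0.5954 -0.1986]
ledge side [257. 158.] 0.64 [ 0.5932 -0.1871]
eye top [419. 313.] 0.39 [ 0.3519 -0.1614]
pull_hook top [315. 269.] 0.74 [0.4651 0.1162]
pull_hook side [358. 250.] 0.76 [0.4559 0.1285]
hook_mid top [386. 268.] 0.71 [ 0.4705 -0.0801]
hook_mid side [319. 189.] 0.75 [ 0.4668 -0.076 ]
tool_rest top [236. 227.] 0.64 [0.5816 0.34  ]
tool_rest side [348. 342.] 0.91 [0.601  0.3371]
wide_saddle top [469. 333.] 0.74 [ 0.2971 -0.3038]
wide_saddle side [362. 355.] 0.79 [0.5908 0.3854]
narrow_saddle top [274. 220.] 0.95 [0.5958 0.2276]
narrow_saddle side [328. 302.] 0.91 [0.6026 0.2317]
screwdriver top [297. 188.] 0.93 [0.6946 0.1696]
screwdriver side [288. 299.] 0.68 [0.6853 0.1642]
red_bin top [469. 331.] 0.6 [ 0.2967 -0.3158]
red_bin side [328. 103.] 0.92 [ 0.3055 -0.3277]
white_tray top [419. 314.] 0.67 [ 0.3429 -0.1739]
white_tray side [339. 145.] 0.79 [ 0.3441 -0.1823]
bottle top [166. 262.] 0.93 [0.4779 0.5379]
bottle side [429. 394.] 0.63 [0.4892 0.5397]
tape_roll side [432. 282.] 0.58 [0.3279 0.299 ]
housing_a top [181. 300.] 0.71 [0.375  0.4895]
housing_a top [396. 171.] 0.64 [ 0.7457 -0.1089]
housing_a side [239. 252.] 0.87 [ 0.7422 -0.0155]
housing_a side [221. 220.] 0.58 [ 0.7452 -0.1263]
caliper top [184. 302.] 0.89 [0.3695 0.4825]
caliper side [457. 348.] 0.67 [0.3671 0.4784]
{'clock': 1.6, 'joint_pos': array([1.0664, 0.3132, 0.0461, 1.3036, 0.    , 1.4312]), 'qvel': array([-0.0007,  0.0008, -0.0014,  0.0001, -0.0005,  0.0009]), 'tau': array([ -0.001 , -48.0461,  29.8802,   0.0006,  -0.0003,  -0.    ]), 'tcp_pos': array([0.2052, 0.5372, 0.2423]), 'orientation': array([0.    , 0.1814, 0.9834, 0.0001]), 'wrist_force': array([ 0.7077,  0.41  , -0.3196]), 'ft_torque': array([-0.016 ,  0.0241, -0.0349]), 'grip_force': 0.0, 'finger_gap': 0.08563245164749686}
```

View pics/top0.png

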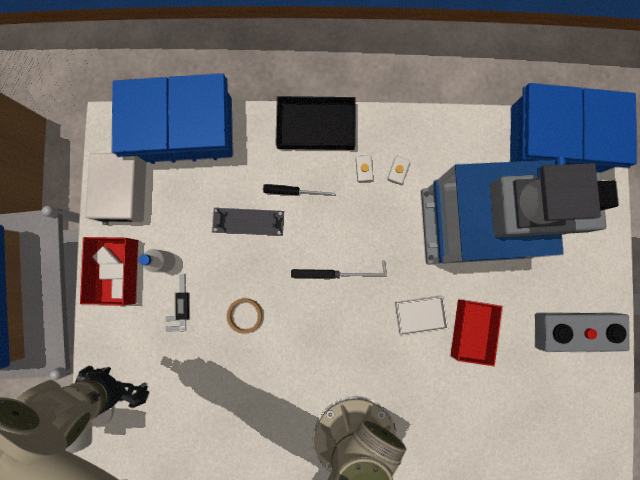

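View pics/side0.png

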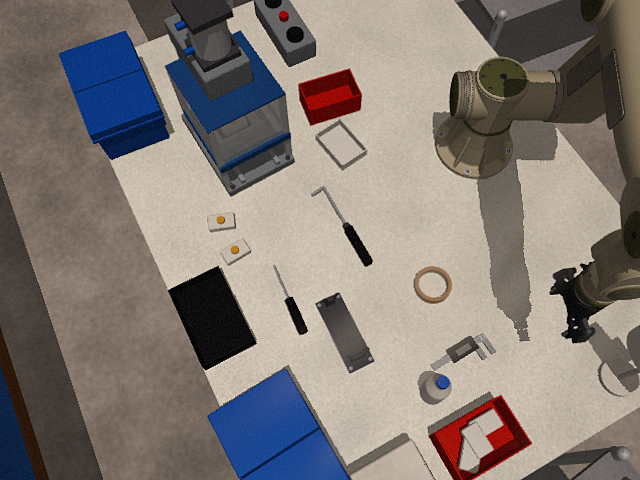

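Top view: pull hook handle is at ~(315,273), with its rod to the right and the tip at (386,265) bent up. The rest is at (248,221), narrow saddle on the right. The press front faces left, with the bed front edge from (424,188) to (429,264). The side view agrees. The wide_saddle hit in the top view is false (it's on the red bin). I'll move above the hook.

jog_arm --moves '[{"slide": [-399, -315, 0], "angular": [0, 0, 69], "fingers": 0}, {"slide": [-399, -315, 0], "angular": [0, 0, 69], "fingers": 0}, {"slide": [-399, -315, 0], "angular": [0, 0, 69], "fingers": 0}, {"slide": [-399, -315, 0], "angular": [0, 0, 69], "fingers": 0}, {"slide": [-399, -315, 0], "angular": [0, 0, 69], "fingers": 0}, {"slide": [-399, -315, 0], "angular": [0, 0, 69], "fingers": 0}, {"slide": [-399, -315, 0], "angular": [0, 0, 69], "fingers": 0}, {"slide": [-399, -315, 0], "angular": [0, 0, 69], "fingers": 0}, {"slide": [-399, -315, 0], "angular": [0, 0, 69], "fingers": 0}, {"slide": [-399, -315, 0], "angular": [0, 0, 69], "fingers": 0}]'

```text
clock: 2.43
tcp_pos: [0.4192, 0.1775, 0.2427]
orientation: [0.0, 0.709, 0.706, 0.0]
wrist_force: [0.6, 0.2, 0.6]
finger_gap: 0.0856
grip_force: 0.0
```

```bash
python3 - <<'E'
import cv2
a=cv2.imread("pics/top0.png"); b=cv2.imread("pics/side0.png")
A=cv2.resize(a[150:280,400:530],(0,0),fx=3,fy=3,interpolation=cv2.INTER_CUBIC)
B=cv2.resize(b[80:210,180:310],(0,0),fx=3,fy=3,interpolation=cv2.INTER_CUBIC)
cv2.imwrite("pics/crop1.png",cv2.hconcat([A,B]))
E
```

```text
(no output)
```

View pics/crop1.png

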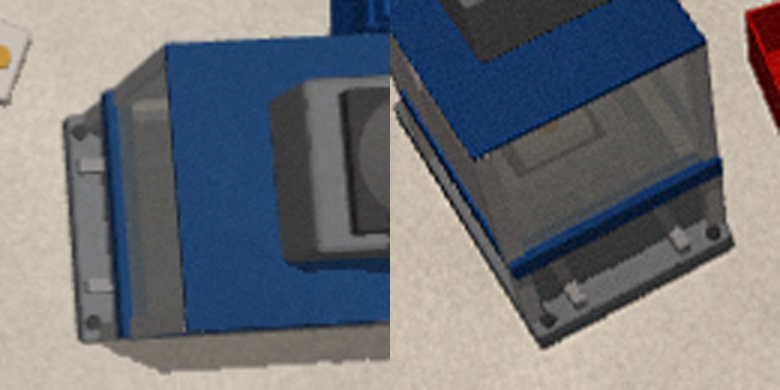

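jog_arm --moves '[{"slide": [-77, 46, 0], "fingers": 0}, {"slide": [-77, 46, 0], "fingers": 0}, {"slide": [-77, 46, 0], "fingers": 0}, {"slide": [-77, 46, 0], "fingers": 0}]'

```text
schema error: expected keys fingers, slide, angular
```

```bash
python3 - <<'E'
from h import *
np.set_printoptions(precision=4,suppress=True)
p=shot("wrist"); save(p,"w1")
for t,z in dict(pull_hook=0,hook_mid=.014).items():
    for r in tip_of(t,p)[:1]: print(t,np.round(r["point"]),round(r["p"],2),onz(p,r["point"],z)[:2])
t=shot("top"); s=shot("side")
c=[(onz(t,(421.3,190),.03),onz(t,(427.3,263.3),.03)),(onz(s,(230.3,192.7),.03),onz(s,(293.7,160),.03))]
for a,b in c: print(a,b,np.linalg.norm(a-b),np.degrees(np.arctan2(*(a-b)[1::-1])))
print(get_state()["tcp_pos"],p["W"])
E
```

```text
pull_hook [353. 250.] 0.74 [0.4507 0.1199]
hook_mid [369. 416.] 0.58 [ 0.4716 -0.0731]
[ 0.687 -0.176  0.03 ] [ 0.4843 -0.1915  0.03  ] 0.20323691626158333 4.390881974186227
[ 0.6906 -0.1738  0.03  ] [ 0.4903 -0.1842  0.03  ] 0.20062465388996656 2.9760640912440572
[0.4184 0.1793 0.2423] [[ 1.     -0.0034 -0.0006  0.4193]
 [-0.0034 -0.9515 -0.3078  0.255 ]
 [ 0.0004  0.3078 -0.9515  0.3753]
 [ 0.      0.      0.      1.    ]]
```

View pics/w1.png

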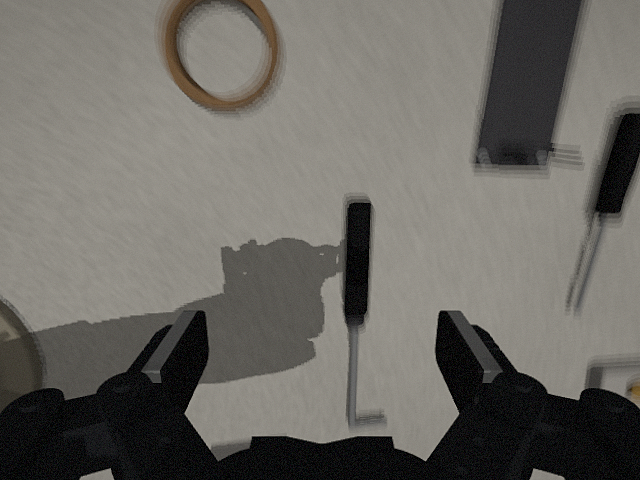

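The wrist view (slightly blurred) shows the handle centreline from (359,203) to (356,318), the rod corner at (351,421) and the tip bent right to (383,420). That matches the top view.

jog_arm --moves '[{"slide": [-77, 40, 60], "angular": [0, 0, 0], "fingers": 0.2}, {"slide": [-77, 40, 60], "angular": [0, 0, 0], "fingers": 0.2}, {"slide": [-77, 40, 60], "angular": [0, 0, 0], "fingers": 0.2}, {"slide": [-77, 40, 60], "angular": [0, 0, 0], "fingers": 0.2}, {"slide": [-77, 40, 60], "angular": [0, 0, 0], "fingers": 0.2}]'

```text
clock: 3.1
tcp_pos: [0.4576, 0.1035, 0.1817]
orientation: [-0.001, 0.706, 0.708, -0.001]
wrist_force: [0.1, 0.2, 0.2]
finger_gap: 0.0681
grip_force: 0.0
```

```bash
python3 - <<'E'
from h import *
np.set_printoptions(precision=4,suppress=True)
p=shot("wrist"); p=shot("wrist"); save(p,"w2")
for t,z in dict(pull_hook=0,hook_mid=.014).items():
    for r in tip_of(t,p)[:1]: print(t,np.round(r["point"]),round(r["p"],2),onz(p,r["point"],z)[:2])
print(get_state()["tcp_pos"])
# previous blurred estimate
T=np.eye(4);T[:3,:3]=rot([0,.709,.706,0]);T[:3,3]=[.4184,.1793,.2423]
p["W"]=T@np.array(p["tool_from_camera"])
for uv,z in (((359,203),.028),((356,318),.028),((351,421),.014)): print(onz(p,uv,z))
E
```

```text
pull_hook [314. 187.] 0.58 [0.4518 0.1223]
hook_mid [338. 402.] 0.65 [ 0.4734 -0.0756]
[0.4586 0.104  0.1833]
[0.4519 0.1769 0.028 ]
[0.4519 0.0605 0.028 ]
[ 0.4504 -0.0777  0.014 ]
```

View pics/w2.png

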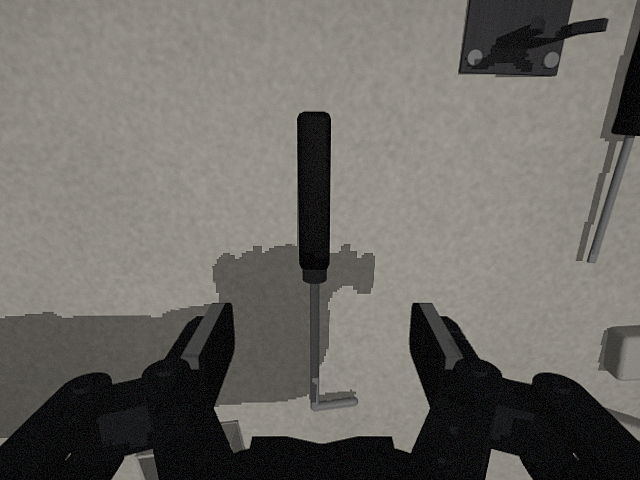

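The view is sharp now: handle centred at (314,190), pads clear on either side. I'll descend and grip.

jog_arm --moves '[{"slide": [-4, -7, 40], "angular": [0, 0, 0], "fingers": 0.2}, {"slide": [-4, -7, 80], "angular": [0, 0, 0], "fingers": 0.2}, {"slide": [-4, -7, 120], "angular": [0, 0, 0], "fingers": 0.2}, {"slide": [-4, -7, 150], "angular": [0, 0, 0], "fingers": 0.2}, {"slide": [-4, -7, 166], "angular": [0, 0, 0], "fingers": 0.2}, {"slide": [-4, -7, 166], "angular": [0, 0, 0], "fingers": 0.2}]' --squeeze 70

```text
clock: 3.8
tcp_pos: [0.4487, 0.0993, 0.0136]
orientation: [-0.002, 0.706, 0.708, -0.002]
wrist_force: [-0.3, -0.4, -0.5]
finger_gap: 0.0684
grip_force: 0.0
```

jog_arm --moves '[{"slide": [0, 0, 0], "angular": [0, 0, 0], "fingers": 1}, {"slide": [0, 0, 0], "angular": [0, 0, 0], "fingers": 1}, {"slide": [0, 0, 0], "angular": [0, 0, 0], "fingers": 1}, {"slide": [0, 0, 0], "angular": [0, 0, 0], "fingers": 1}, {"slide": [0, 0, 0], "angular": [0, 0, 0], "fingers": 1}, {"slide": [0, 0, 0], "angular": [0, 0, 0], "fingers": 1}]' --squeeze 70

```text
clock: 4.3
tcp_pos: [0.4534, 0.0987, 0.0183]
orientation: [0.001, 0.706, 0.708, 0.002]
wrist_force: [-1.1, 1.4, 6.4]
finger_gap: 0.0226
grip_force: 69.4
```

Gripped. I'll lift and stage in front of the press, then look at the slide in the fixed cameras.

jog_arm --moves '[{"slide": [0, 0, -40], "angular": [0, 0, 0], "fingers": 1}, {"slide": [0, 0, -80], "angular": [0, 0, 0], "fingers": 1}, {"slide": [-30, 40, -85], "angular": [0, 0, -3.7], "fingers": 1}, {"slide": [-30, 62, -85], "angular": [0, 0, -3.7], "fingers": 1}, {"slide": [-30, 62, -85], "angular": [0, 0, -3.7], "fingers": 1}, {"slide": [-30, 62, -85], "angular": [0, 0, -3.7], "fingers": 1}]'

```text
clock: 4.8
tcp_pos: [0.5157, 0.0679, 0.1025]
orientation: [0.001, 0.684, 0.73, 0.001]
wrist_force: [-0.4, 0.4, -2.7]
finger_gap: 0.0224
grip_force: 69.7
```

```bash
cat >> h.py <<'E'
class Press:
    o=np.array([.599,-.331,0]); a=np.radians(3.7)
    @classmethod
    def w(c,x,y,z): return c.o+np.array([np.cos(c.a)*x-np.sin(c.a)*y,np.sin(c.a)*x+np.cos(c.a)*y,z*1e0])
E
python3 - <<'E'
from h import *
np.set_printoptions(precision=4,suppress=True)
s=shot("side"); t=shot("top"); w=shot("wrist")
for n,p in (("s",s),("t",t)):
    for q in ("eye","slide","hook_mid","pull_hook"):
        for r in (look_for if q=="slide" else tip_of)(q,p)[:2]: print(n,q,r)
for q in ("pull_hook","hook_mid"): print("w",tip_of(q,w)[:1])
P=Press.w
print(proj(s,[P(0,56,66)for _ in[0]] and [P(0,.056,.066),P(0,.076,.066),P(.105,.15,.03),P(-.105,.15,.03),P(0,.141,.12)]))
st=get_state();print(st["tcp_pos"],st["orientation"],st["wrist_force"],st["grip_force"])
c=cv2.cvtColor(s["color"],cv2.COLOR_RGB2BGR)[80:260,180:380]
c=cv2.convertScaleAbs(cv2.resize(c,(0,0),fx=4,fy=3.3*4/3.3,interpolation=cv2.INTER_CUBIC),alpha=1.6)[:600,:800]
cv2.imwrite("pics/c2.png",c)
E
```

```text
s eye {'point': [238.3, 253.8], 'p': 0.52}
s eye {'point': [328.5, 105.0], 'p': 0.3}
s hook_mid {'point': [288.9, 178.2], 'p': 0.77}
s pull_hook {'point': [331.1, 239.3], 'p': 0.83}
s pull_hook {'point': [431.2, 394.2], 'p': 0.62}
t slide {'point': [159.1, 260.1], 'p': 0.39}
t hook_mid {'point': [397.8, 240.8], 'p': 0.66}
t pull_hook {'point': [235.8, 223.3], 'p': 0.36}
w []
w []
[[244.4631 143.6468]
 [247.9392 148.9385]
 [229.0293 193.0026]
 [294.891  158.0989]
 [257.2072 156.1637]]
[0.5137 0.0686 0.1013] [-0.      0.6832  0.7302  0.    ] [ 0.2949  0.7015 -1.0681] 69.73469853401184
```

View pics/c2.png

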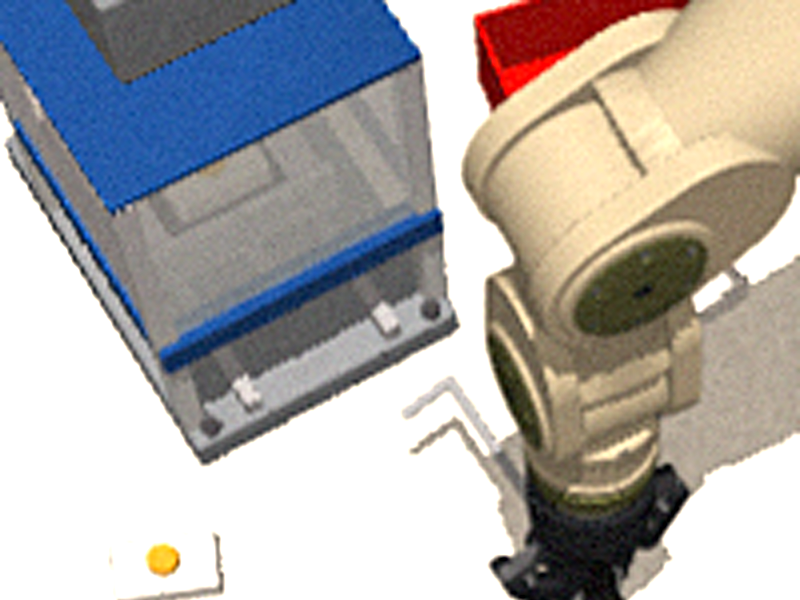

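```bash
python3 - <<'E'
from h import *
np.set_printoptions(precision=4,suppress=True)
s=shot("side"); acc=[s["color"].astype(float)]+[read_camera("side")["color"].astype(float) for _ in range(7)]
m=np.mean(acc,0)[105:175,210:300,::-1]
m=np.clip((m-60)*2.2-20,0,255).astype(np.uint8)
m=cv2.resize(m,(0,0),fx=8,fy=8,interpolation=cv2.INTER_CUBIC)
P=Press.w
for tr in (0,.02):
    q=proj(s,[P(0,.081+tr,.066+.024),P(0,.081+tr,.066-.024),P(-.075,.035+tr,.086),P(.075,.035+tr,.086)]);print(tr,(q-[210,105])*8)
cv2.imwrite("pics/c3.png",m)
for z in (.094,.097,.1): print(z,onz(s,(288.9,178.2),z),onz(s,(292.5,175.5),z),onz(s,(281,183),z))
print(get_state()["tcp_pos"])
E
```

```text
0 [[301.6445 324.911 ]
 [319.1092 398.3496]
 [428.5256 136.6257]
 [ 45.0716 331.6581]]
0.02 [[330.0884 368.1172]
 [346.831  440.6448]
 [456.8822 178.2039]
 [ 72.4556 374.8308]]
0.094 [ 0.5405 -0.1053  0.094 ] [ 0.5284 -0.1081  0.094 ] [ 0.5654 -0.1023  0.094 ]
0.097 [ 0.5411 -0.1038  0.097 ] [ 0.529  -0.1066  0.097 ] [ 0.5659 -0.1007  0.097 ]
0.1 [ 0.5417 -0.1022  0.1   ] [ 0.5296 -0.105   0.1   ] [ 0.5664 -0.0992  0.1   ]
[0.5138 0.0685 0.1013]
```

View pics/c3.png

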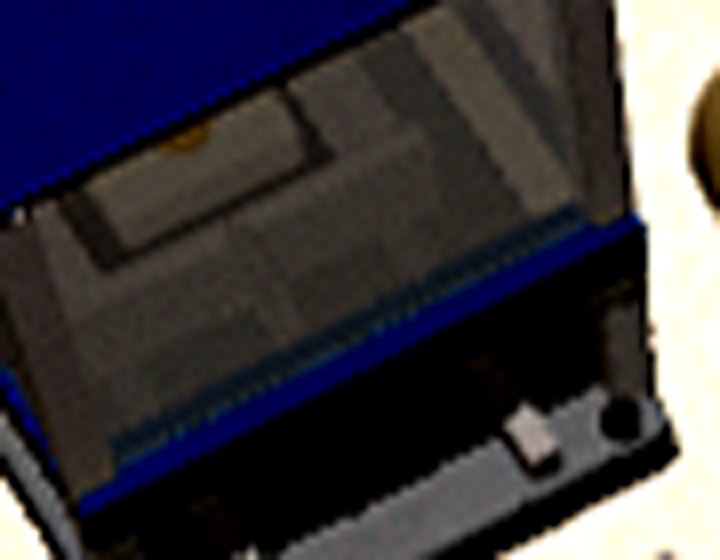

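In the enhanced view the front plate's top corners are at about (75,312) and (415,125), and the loop's top bar runs from (248,228) to (291,312). That matches travel of about 0, so eye y is about 56–60. I'll lower and slide in beside the loop.

jog_arm --moves '[{"slide": [0, -2, 31], "angular": [0, 0, 0], "fingers": 1}, {"slide": [0, -2, 31], "angular": [0, 0, 0], "fingers": 1}, {"slide": [-35, -2, 31], "angular": [0, 0, 0], "fingers": 1}, {"slide": [-70, -2, 31], "angular": [0, 0, 0], "fingers": 1}, {"slide": [-105, -2, 31], "angular": [0, 0, 0], "fingers": 1}, {"slide": [-140, -2, 31], "angular": [0, 0, 0], "fingers": 1}, {"slide": [-160, -2, 31], "angular": [0, 0, 0], "fingers": 1}, {"slide": [-172, -2, 31], "angular": [0, 0, 0], "fingers": 1}, {"slide": [-172, -2, 31], "angular": [0, 0, 0], "fingers": 1}, {"slide": [-172, -2, 31], "angular": [0, 0, 0], "fingers": 1}]'

```text
clock: 6.68
tcp_pos: [0.5229, -0.1032, 0.0705]
orientation: [-0.0, 0.684, 0.73, 0.0]
wrist_force: [-0.1, -0.8, -1.6]
finger_gap: 0.0222
grip_force: 69.8
```

jog_arm --moves '[{"slide": [0, 12, 0], "angular": [0, 0, 0], "fingers": 1}, {"slide": [0, 20, 0], "angular": [0, 0, 0], "fingers": 1}, {"slide": [0, 28, 0], "angular": [0, 0, 0], "fingers": 1}, {"slide": [0, 34, 0], "angular": [0, 0, 0], "fingers": 1}, {"slide": [0, 34, 0], "angular": [0, 0, 0], "fingers": 1}]'

```text
clock: 7.1
tcp_pos: [0.5586, -0.1002, 0.0704]
orientation: [0.0, 0.683, 0.731, 0.0]
wrist_force: [-0.1, 0.3, -1.8]
finger_gap: 0.0224
grip_force: 69.8
```

jog_arm --moves '[{"slide": [0, 6, 0], "angular": [0, 0, 0], "fingers": 1}, {"slide": [0, 8, 0], "angular": [0, 0, 0], "fingers": 1}, {"slide": [8, 8, 0], "angular": [0, 0, 0], "fingers": 1}, {"slide": [14, 8, 0], "angular": [0, 0, 0], "fingers": 1}, {"slide": [20, 8, 0], "angular": [0, 0, 0], "fingers": 1}, {"slide": [26, 8, 0], "angular": [0, 0, 0], "fingers": 1}, {"slide": [32, 8, 0], "angular": [0, 0, 0], "fingers": 1}]'

```text
clock: 7.68
tcp_pos: [0.563, -0.0692, 0.0704]
orientation: [0.001, 0.684, 0.73, -0.001]
wrist_force: [0.5, -5.2, -2.9]
finger_gap: 0.0227
grip_force: 69.6
```

Wrist force is −5 N along y, so the hook has caught. I'll pull.

jog_arm --moves '[{"slide": [12, 0, 0], "angular": [0, 0, 0], "fingers": 1}, {"slide": [27, 0, 0], "angular": [0, 0, 0], "fingers": 1}, {"slide": [42, 0, 0], "angular": [0, 0, 0], "fingers": 1}, {"slide": [57, 0, 0], "angular": [0, 0, 0], "fingers": 1}, {"slide": [72, 0, 0], "angular": [0, 0, 0], "fingers": 1}, {"slide": [87, 0, 0], "angular": [0, 0, 0], "fingers": 1}, {"slide": [102, 0, 0], "angular": [0, 0, 0], "fingers": 1}, {"slide": [117, 0, 0], "angular": [0, 0, 0], "fingers": 1}, {"slide": [130, 0, 0], "angular": [0, 0, 0], "fingers": 1}, {"slide": [140, 0, 0], "angular": [0, 0, 0], "fingers": 1}]'

```text
clock: 8.52
tcp_pos: [0.5534, 0.0712, 0.0704]
orientation: [0.001, 0.683, 0.73, -0.001]
wrist_force: [2.1, -6.0, -4.0]
finger_gap: 0.0229
grip_force: 69.6
```

jog_arm --moves '[{"slide": [5, 0, 0], "angular": [0, 0, 0], "fingers": 1}, {"slide": [10, 0, 0], "angular": [0, 0, 0], "fingers": 1}, {"slide": [14, 0, 0], "angular": [0, 0, 0], "fingers": 1}]'

```text
clock: 8.77
tcp_pos: [0.5525, 0.0848, 0.0703]
orientation: [0.001, 0.683, 0.73, -0.001]
wrist_force: [1.3, -5.7, -1.6]
finger_gap: 0.0226
grip_force: 69.7
```

jog_arm --moves '[{"slide": [3, 0, 0], "angular": [0, 0, 0], "fingers": 1}, {"slide": [6, 0, 0], "angular": [0, 0, 0], "fingers": 1}, {"slide": [8, 0, 0], "angular": [0, 0, 0], "fingers": 1}, {"slide": [8, 0, 0], "angular": [0, 0, 0], "fingers": 1}]'

```text
clock: 9.1
tcp_pos: [0.5524, 0.0907, 0.0703]
orientation: [0.002, 0.684, 0.73, -0.002]
wrist_force: [1.7, -11.6, -4.1]
finger_gap: 0.0225
grip_force: 69.5
```

jog_arm --moves '[{"slide": [2, 0, 0], "angular": [0, 0, 0], "fingers": 1}, {"slide": [4, 0, 0], "angular": [0, 0, 0], "fingers": 1}, {"slide": [4, 0, 0], "angular": [0, 0, 0], "fingers": 1}]'

```text
clock: 9.35
tcp_pos: [0.5529, 0.0911, 0.0702]
orientation: [0.005, 0.685, 0.729, -0.004]
wrist_force: [3.6, -23.8, -5.7]
finger_gap: 0.0226
grip_force: 69.2
```

At the stop (force rises to 24 N with no motion). I'll unhook: ease back, move sideways, back out, then lift.

jog_arm --moves '[{"slide": [-8, 0, 0], "angular": [0, 0, 0], "fingers": 1}, {"slide": [-15, 0, 0], "angular": [0, 0, 0], "fingers": 1}, {"slide": [-21, 0, 0], "angular": [0, 0, 0], "fingers": 1}, {"slide": [-21, 0, 0], "angular": [0, 0, 0], "fingers": 1}, {"slide": [-21, -12, 0], "angular": [0, 0, 0], "fingers": 1}, {"slide": [-21, -24, 0], "angular": [0, 0, 0], "fingers": 1}, {"slide": [-21, -36, 0], "angular": [0, 0, 0], "fingers": 1}, {"slide": [-21, -48, 0], "angular": [0, 0, 0], "fingers": 1}, {"slide": [-21, -52, 0], "angular": [0, 0, 0], "fingers": 1}, {"slide": [-21, -52, 0], "angular": [0, 0, 0], "fingers": 1}]'

```text
clock: 10.18
tcp_pos: [0.5003, 0.0732, 0.0703]
orientation: [-0.001, 0.683, 0.73, -0.0]
wrist_force: [-0.1, 0.4, -2.1]
finger_gap: 0.0226
grip_force: 69.8
```

jog_arm --moves '[{"slide": [30, -2, 0], "angular": [0, 0, 0], "fingers": 1}, {"slide": [60, -2, 0], "angular": [0, 0, 0], "fingers": 1}, {"slide": [80, -2, -40], "angular": [0, 0, 0], "fingers": 1}, {"slide": [80, -2, -80], "angular": [0, 0, 0], "fingers": 1}, {"slide": [80, -2, -110], "angular": [0, 0, 0], "fingers": 1}, {"slide": [80, -2, -110], "angular": [0, 0, 0], "fingers": 1}]'

```text
clock: 10.68
tcp_pos: [0.4989, 0.1541, 0.1875]
orientation: [0.004, 0.683, 0.731, 0.005]
wrist_force: [2.0, 0.4, -0.6]
finger_gap: 0.0225
grip_force: 70.1
```

```bash
python3 - <<'E'
from h import *
np.set_printoptions(precision=4,suppress=True)
s=shot("side"); t=shot("top"); save(s,"s3"); save(t,"t3")
S={}
for n,p in (("s",s),("t",t)):
    for q,z in dict(eye=.066,hook_mid=.176,pull_hook=.166,tool_rest=0,wide_saddle=.036,narrow_saddle=.046).items():
        for r in tip_of(q,p)[:1]: print(n,q,np.round(r["point"],1),round(r["p"],2),onz(p,r["point"],z)[:2])
print(Press.w(0,.236,0)); g=get_state(); print(g["tcp_pos"],g["orientation"],g["wrist_force"])
c=lambda a,b:cv2.resize(cv2.cvtColor(a,cv2.COLOR_RGB2BGR)[b[0]:b[0]+200,b[1]:b[1]+200],(400,400),interpolation=cv2.INTER_CUBIC)
cv2.imwrite("pics/c4.png",cv2.hconcat([c(t["color"],(130,270)),c(s["color"],(100,180))]))
E
```

```text
s eye [275.5 191.3] 0.77 [ 0.5847 -0.1011]
s hook_mid [305.9 185.2] 0.95 [ 0.5278 -0.0254]
s pull_hook [355.7 249.6] 0.66 [0.5001 0.1797]
s tool_rest [346.  342.6] 0.89 [0.606  0.3347]
s wide_saddle [357.5 353.3] 0.83 [0.5987 0.3776]
s narrow_saddle [327.8 300.8] 0.89 [0.6016 0.2287]
t eye [392.3 224.9] 0.58 [ 0.5847 -0.0901]
t hook_mid [367.8 242.6] 0.57 [ 0.5286 -0.0148]
t tool_rest [234.8 224.9] 0.82 [0.5866 0.3439]
t wide_saddle [220.2 215.3] 0.68 [0.6088 0.3779]
[ 0.5838 -0.0955  0.    ]
[0.4941 0.1523 0.18  ] [-0.0002  0.6833  0.7301 -0.0001] [ 0.3768 -0.9768 -1.8389]
```

View pics/c4.png

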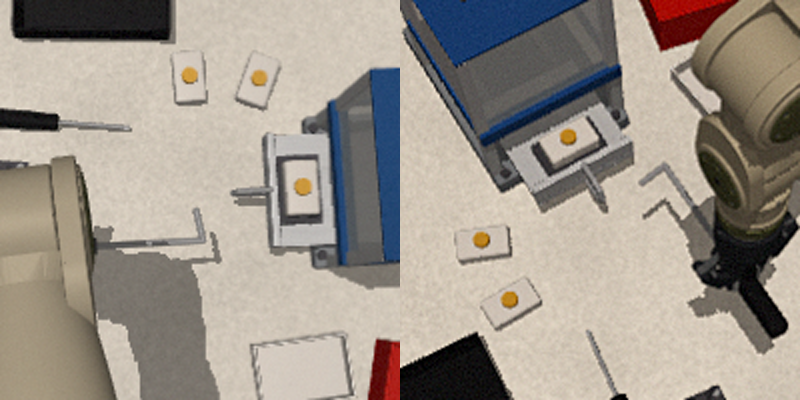

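The slide is out: the eye triangulates to about (0.585, −0.0955), and full travel predicts (0.584, −0.0955). The hook is free and still held. Next, go near the rest and look.

jog_arm --moves '[{"slide": [40, 10, -25], "angular": [0, 0, 0], "fingers": 1}, {"slide": [80, 20, -50], "angular": [0, 0, 0], "fingers": 1}, {"slide": [115, 28, -65], "angular": [0, 0, 0], "fingers": 1}, {"slide": [115, 28, -65], "angular": [0, 0, 0], "fingers": 1}, {"slide": [115, 28, -65], "angular": [0, 0, 0], "fingers": 1}, {"slide": [115, 28, -65], "angular": [0, 0, 0], "fingers": 1}]'

```text
clock: 11.88
tcp_pos: [0.5143, 0.2693, 0.245]
orientation: [0.0, 0.683, 0.731, -0.0]
wrist_force: [-0.1, -1.0, -2.3]
finger_gap: 0.0228
grip_force: 69.9
```

```bash
python3 - <<'E'
from h import *
np.set_printoptions(precision=4,suppress=True)
p=shot("wrist");p=shot("wrist"); save(p,"w4")
for q,z in dict(tool_rest=0,wide_saddle=.036,narrow_saddle=.046,pull_hook=.24,hook_mid=.24).items():
    for r in tip_of(q,p)[:1]: print(q,np.round(r["point"],1),round(r["p"],2),onz(p,r["point"],z)[:2])
g=get_state(); print(g["tcp_pos"],g["orientation"])
E
```

```text
tool_rest [415.7 126.5] 0.56 [0.5953 0.3365]
wide_saddle [436.4  67.7] 0.56 [0.5969 0.3829]
narrow_saddle [406.4 261.9] 0.97 [0.5931 0.2207]
pull_hook [320.  253.5] 0.91 [0.5113 0.2953]
[0.5143 0.268  0.245 ] [-0.0002  0.6838  0.7297 -0.0003]
```

View pics/w4.png

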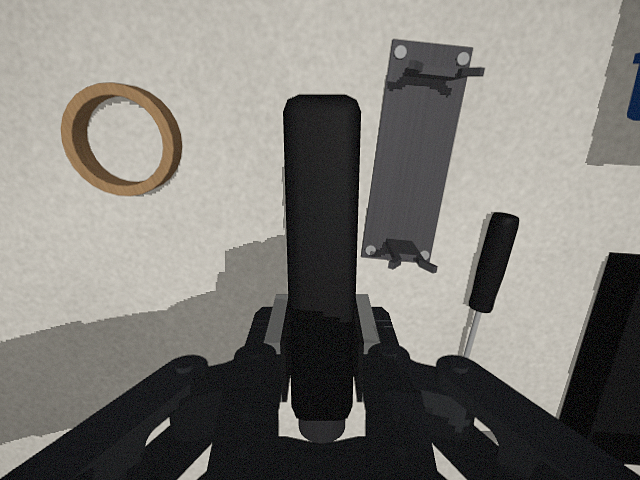

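The rest's base plate is at upper right: corners (392,40), (472,48), (362,255), and near-right about (431,263). Wide saddle is at the far end (~435,75), narrow one near (~405,250). The handle top's back end is at (322,98).

```bash
python3 - <<'E'
from h import *
from scipy.optimize import least_squares
np.set_printoptions(precision=4,suppress=True)
p=shot("wrist")
C=np.array([(-70,-35,4),(-70,35,4),(130,-35,4),(130,35,4)])/1e3
U=np.array([(392,40),(472,48),(362,255),(431,263)],float)
def T(v,X): 
    c,s=np.cos(v[2]),np.sin(v[2]); return np.c_[v[0]+c*X[:,0]-s*X[:,1],v[1]+s*X[:,0]+c*X[:,1],X[:,2]]
r=least_squares(lambda v:(proj(p,T(v,C))-U).ravel(),[.597,.337,-1.57],loss="soft_l1")
v=r.x; print(v[:2],np.degrees(v[2]),r.fun)
print("saddles px",proj(p,T(v,np.array([(-.045,0,.036),(.11,0,.046)]))), T(v,np.array([(-.045,0,.036),(.11,0,.046)])))
for uv in((322,98),(321.5,418)): print(onz(p,uv,.255))
s=get_state(); M=rot(s["orientation"]); print(s["tcp_pos"],M)
E
```

```text
[0.5976 0.3346] -91.53799856651735 [-0.4883 -0.5913  0.7996 -0.7119  0.1555  2.8297 -0.4198  0.8382]
saddles px [[437.0524  71.7882]
 [408.1663 257.2234]] [[0.5988 0.3796 0.036 ]
 [0.5947 0.2246 0.046 ]]
[0.509  0.3486 0.255 ]
[0.5164 0.2335 0.255 ]
[0.5144 0.2682 0.2451] [[-0.0651  0.9979 -0.0005]
 [ 0.9979  0.0651 -0.0001]
 [-0.0001 -0.0005 -1.    ]]
```

jog_arm --moves '[{"slide": [38, 85, 0], "angular": [0, 0, 5.2], "fingers": 1}, {"slide": [38, 85, 0], "angular": [0, 0, 5.2], "fingers": 1}, {"slide": [38, 85, 0], "angular": [0, 0, 5.2], "fingers": 1}, {"slide": [38, 85, 40], "angular": [0, 0, 5.2], "fingers": 1}, {"slide": [38, 85, 80], "angular": [0, 0, 5.2], "fingers": 1}, {"slide": [38, 85, 125], "angular": [0, 0, 5.2], "fingers": 1}, {"slide": [38, 85, 145], "angular": [0, 0, 5.2], "fingers": 1}, {"slide": [38, 85, 145], "angular": [0, 0, 5.2], "fingers": 1}, {"slide": [38, 85, 145], "angular": [0, 0, 5.2], "fingers": 1}]'

```text
clock: 13.03
tcp_pos: [0.5957, 0.3118, 0.0989]
orientation: [-0.001, 0.716, 0.698, -0.002]
wrist_force: [-0.3, 0.4, -1.3]
finger_gap: 0.0225
grip_force: 69.8
```

```bash
python3 - <<'E'
from h import *
np.set_printoptions(precision=4,suppress=True)
p=shot("wrist");p=shot("wrist"); save(p,"w5"); s=shot("side"); t=shot("top")
print(get_state()["tcp_pos"],get_state()["orientation"])
c=lambda a,b:cv2.resize(cv2.cvtColor(a,cv2.COLOR_RGB2BGR)[b[0]:b[0]+80,b[1]:b[1]+80],(400,400),interpolation=cv2.INTER_CUBIC)
W=cv2.cvtColor(p["color"],cv2.COLOR_RGB2BGR)[40:440,120:520]
cv2.imwrite("pics/c5.png",cv2.hconcat([W,c(s["color"],(270,300))]))
E
```

```text
[0.5988 0.3132 0.1036] [0.0011 0.7157 0.6984 0.0026]
```

View pics/c5.png

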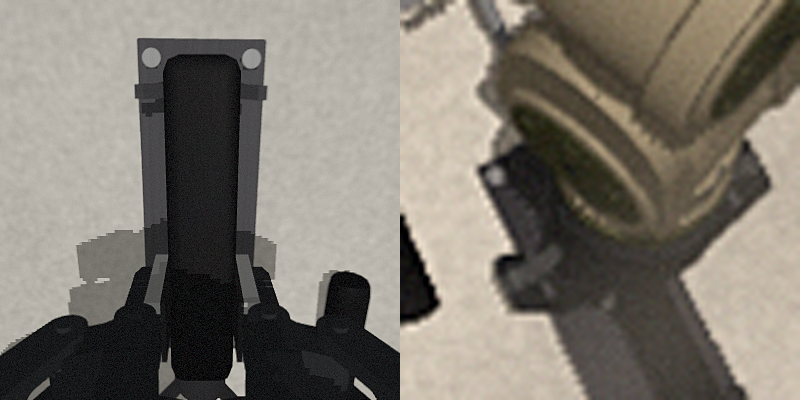

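The handle (crop columns 163–240, centre 201.5) is centred between the wide saddle's wings (135–267, centre 201) and parallel to the plate. I'll lower it.

jog_arm --moves '[{"slide": [0, 0, 12], "angular": [0, 0, 0], "fingers": 1}, {"slide": [0, 0, 22], "angular": [0, 0, 0], "fingers": 1}, {"slide": [0, 0, 30], "angular": [0, 0, 0], "fingers": 1}, {"slide": [0, 0, 37], "angular": [0, 0, 0], "fingers": 1}, {"slide": [0, 0, 42], "angular": [0, 0, 0], "fingers": 1}, {"slide": [0, 0, 42], "angular": [0, 0, 0], "fingers": 1}]'

```text
clock: 13.73
tcp_pos: [0.5956, 0.3121, 0.0562]
orientation: [-0.001, 0.716, 0.698, -0.001]
wrist_force: [0.2, -0.6, -1.3]
finger_gap: 0.0228
grip_force: 69.9
```

jog_arm --moves '[{"slide": [0, 0, 2], "angular": [0, 0, 0], "fingers": 1}, {"slide": [0, 0, 3], "angular": [0, 0, 0], "fingers": 1}, {"slide": [0, 0, 3], "angular": [0, 0, 0], "fingers": 1}]'

```text
clock: 13.98
tcp_pos: [0.597, 0.3126, 0.0554]
orientation: [0.0, 0.716, 0.698, 0.0]
wrist_force: [0.0, -0.3, -1.3]
finger_gap: 0.0228
grip_force: 69.9
```

jog_arm --moves '[{"slide": [0, 0, 1], "angular": [0, 0, 0], "fingers": 1}, {"slide": [0, 0, 2], "angular": [0, 0, 0], "fingers": 1}, {"slide": [0, 0, 2], "angular": [0, 0, 0], "fingers": 1}]'

```text
clock: 14.23
tcp_pos: [0.5972, 0.3127, 0.0543]
orientation: [0.0, 0.716, 0.698, 0.001]
wrist_force: [-1.0, -0.5, 3.8]
finger_gap: 0.0227
grip_force: 70.6
```

Contact (about +5 N), and at the expected height. I'll release and rise.

jog_arm --moves '[{"slide": [0, 0, 0], "angular": [0, 0, 0], "fingers": 0.6}, {"slide": [0, 0, 0], "angular": [0, 0, 0], "fingers": 0.4}, {"slide": [0, 0, 0], "angular": [0, 0, 0], "fingers": 0.4}, {"slide": [0, 0, 0], "angular": [0, 0, 0], "fingers": 0.4}, {"slide": [0, 0, -30], "angular": [0, 0, 0], "fingers": 0.4}, {"slide": [0, 0, -70], "angular": [0, 0, 0], "fingers": 0.4}, {"slide": [0, 0, -110], "angular": [0, 0, 0], "fingers": 0.4}, {"slide": [0, 0, -150], "angular": [0, 0, 0], "fingers": 0.4}, {"slide": [0, 0, -180], "angular": [0, 0, 0], "fingers": 0.4}, {"slide": [0, 0, -180], "angular": [0, 0, 0], "fingers": 0.4}]'

```text
clock: 15.07
tcp_pos: [0.5997, 0.3137, 0.242]
orientation: [0.003, 0.716, 0.698, 0.006]
wrist_force: [0.5, 0.1, 0.8]
finger_gap: 0.0512
grip_force: 0.0
```

jog_arm --moves '[{"slide": [35, 0, 0], "angular": [0, 0, 0], "fingers": 0.4}, {"slide": [35, 0, 0], "angular": [0, 0, 0], "fingers": 0.4}, {"slide": [35, 0, 0], "angular": [0, 0, 0], "fingers": 0.4}]'

```text
clock: 15.32
tcp_pos: [0.5973, 0.3488, 0.2326]
orientation: [-0.0, 0.715, 0.699, -0.0]
wrist_force: [-0.2, -0.1, -0.3]
finger_gap: 0.051
grip_force: 0.0
```

```bash
python3 - <<'E'
from h import *
np.set_printoptions(precision=4,suppress=True)
p=shot("wrist");p=shot("wrist"); s=shot("side")
for q,z in dict(pull_hook=.036,hook_mid=.05).items():
    for r in tip_of(q,p)[:1]: print(q,np.round(r["point"],1),round(r["p"],2),onz(p,r["point"],z)[:2])
c=lambda a,b:cv2.resize(cv2.cvtColor(a,cv2.COLOR_RGB2BGR)[b[0]:b[0]+300,b[1]:b[1]+250],(350,420),interpolation=cv2.INTER_CUBIC)
W=cv2.cvtColor(p["color"],cv2.COLOR_RGB2BGR)[30:450,120:560]
cv2.imwrite("pics/c6.png",cv2.hconcat([W,c(s["color"],(100,180))]))
E
```

```text
pull_hook [320.9 222.5] 0.69 [0.596  0.3324]
hook_mid [341.7 418. ] 0.57 [0.612  0.1364]
```

View pics/c6.png

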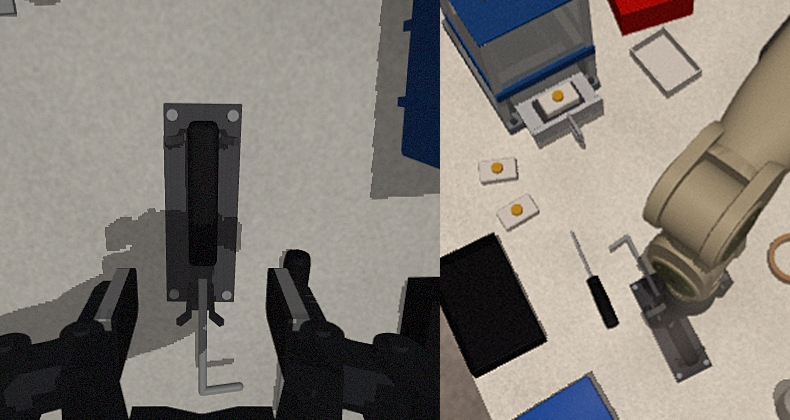

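The hook lies in both saddles: handle at (203,195) in the wide one, rod at (203,310) in the narrow one, tip flat. The slide is out, the bystanders haven't moved and the gripper is clear. Handing in.

```bash
python3 -c "
from workcell import *
print(hand_in())"
```

```text
the job is handed in; nothing more can be done
None
```

The slide is drawn out to its stop, the pull hook is back in its tool rest with handle and rod in their saddles, the other things look undisturbed, and the job is handed in at about 15.5 s on the robot clock.

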